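# Start-of-shift check of a bench needle detector

### The arm

A 6-joint arm with a two-finger parallel gripper is mounted at the origin on the work surface. World frame = base frame: x ahead of the robot, y to its left, z up, the work surface at z = 0. Lengths are in m, angles in rad, forces in N, time in s.
With the tool pointing down it reaches from about 0.35 to 0.875 m from the base axis. Payload 4.2 kg.
Tool frame: the origin (TCP) lies on the centre line of the jaws, within the pads' length; the fingertips stand 22 mm ahead of it and the grasp point (between the pads) lies 3 mm ahead of it (manip.tcp_to_tips is the z of the fingertips in the tool frame, in m); z points along the fingers, y is the line along which they close (so a half turn about z gives the same grasp; the last joint's range is limited). The gripper opens to 87 mm and grips with 3 to 60 N. Pads are 19 mm wide; open, the fingers measure 117 mm over their backs; the gripper's body (75 mm by 190 mm) begins 51 mm behind the grasp point.
Start: joints at [1.38, 0.385, 0.008, 0, -1.194, -0.259], TCP at [0.272, 0.563, 0.245] pointing down, gripper open.
Joint ranges: [-3.14, 3.14], [-1.21, 2.06], [-1.07, 1.41], [-3.16, 2.05], [-2.99, -0.16], [-3.1, 3.1]. Speed limits (rad/s): [2.79, 2.79, 3.14, 3.14, 3.14, 3.14].

### API

Orientations are given as a rotation vector (axis times angle).
In Python, from cell import manip gives the robot as it stands.
- The arm moves only by the tool arm_command, never from a script. Its argument "plan" is a list of rows, each an object of numbers: "dx", "dy", "dz": the shift along the tool's x, y, z in cm; "ax", "ay", "az": the turn, a rotation vector about the tool's x, y, z in degrees; "claw": the closure, from 0 (fully open) to 1 (shut). In form: [{"dx": .., "dy": .., "dz": .., "ax": .., "ay": .., "az": .., "claw": ..}, ...]. A call has 1 to 12 rows; each row is the pose to reach, as a shift and turn from the pose commanded when the call began, along the tool's axes at that moment; what a row does not reach only later rows make up. A row lasts 1/12 s, in which the tool goes at most 41.7 mm and 7.16 degrees, less where a joint would pass 70% of its speed; a pose out of reach is approached as far as the arm can. A call with a gripper value outside its range is refused whole. The fingers move at their own pace and stop on an object; "squeeze" is the grip in N (left out, the last holds). Time passes only in rows, so rows that repeat a pose let the fingers close. It gives the time, the measured TCP pose, the force, the opening and the grip force at its end, in the units of the state.
- manip.get_obs(): the state, without advancing time (a new reading comes with each control period).
- manip.get_image(name): name is "scene" or "side" or "wrist"; returns a dict with "img" (420x560x3 uint8, red, green, blue), "intrinsics" (3x3 intrinsics, pixels), "R" (3x3) and "t" (3): a world point X has camera coordinates R X + t. Camera axes: x right, y down, z forward; pixel columns grow to the right and rows downward; lengths in m; the calibration is good to about 2 mm. The wrist camera is an equidistant fisheye: a pixel r from the principal point sees the ray r / f radians off the axis. A picture is of the moment at which its call begins. There is no depth.
- manip.sign_off(): hands the job in; it is judged then, once.
The state is a dict: "time": time; "joint_pos": joint angles; "joint_velocities": joint speeds; "tau": joint torques, N m; "eef_pos": TCP position; "eef_rot": TCP orientation; "contact_force": force on the tool from outside, world axes, zero at the start; "ft_torque": the same for the moment, N m; "gripper_width": finger opening in m; "finger_force": force on a finger pad.
Only numpy, scipy, OpenCV 4.12 (cv2) and the standard library are available. Lean on these libraries where they do the work, as an engineer would, in place of code of your own. Each camera call takes 0.05 s, during which the arm holds its last target. There are 200 camera calls.

### The job

Do the start-of-shift check of the needle detector: take the test pin out of its stand, push it fully home, upright, in the check well on the detector's flat wing, and let go of it. Then, with the pin in place, reach in at a slant under the front wire of the guard and press the round key with the fingertips until it resists firmly, hold it down for a good second without leaning hard on it, and back away. Do not press the square key or the bar-shaped key, and leave the thread cone, the spool and the jar where they stand.

Things in the scene. Friction and masses are not known exactly. Their poses are not given: they have to be found in the camera images.
- detector: Fixed white bench needle detector, 320 mm wide. Origin: on the table under its middle; x to its back, y to its left, z up; its front (-x) faces roughly the robot, yaw within 0.25 rad. Right part (y -155 to 45, x -79 to 80 mm): console with sloped key panel, flat top behind it at z 108 mm. Left part (y 45 to 165, x -55 to 55 mm): flat wing, top at z 60 mm, with the check well.
- panel (a point): Middle of the black key panel's face, at (-30, -55, 75) mm in the detector's frame, whose axes it has. The panel slopes at 35 deg, facing front and up: outward normal (-0.574, 0, 0.819). It is 120 mm long up the slope (z 41 at the front to 109 mm) and 200 mm wide; the row of keys lies along its middle.
- guard (a point): Middle of the front wire of the steel wire guard over the key panel, 27 mm up-slope of the row of keys. Two wires 4 mm thick run across the whole panel, 52 mm off its face, 27 and 47 mm up-slope of the keys, on wire legs at both ends, up to z 147 mm. They bar a press from straight above; a tool along the panel's normal, closed fingers first, passes in front of this wire. Axes: the detector's.
- well (a point): Centre of the mouth of the check well, a round vertical hole in the top of the detector's wing, at (0, 105, 60) mm in the detector's frame: 11 mm in diameter, 46 mm deep, 2 mm chamfer.
- key_round: Round white key, 24 mm in diameter, standing 3 mm proud of the sloped panel. Origin: centre of its face; the frame is level, with the detector's yaw, so its face looks along (-0.574, 0, 0.819). It gives 1.5 mm, at 4 N/mm, then rigid. It registers above 4 N of finger force kept up 0.8 s; over 40 N does damage. The three keys lie in a level row, 52 mm apart, in any order.
- key_square: Square white key, 21 x 21 mm, otherwise as the round key (same origin, axes and behaviour). Not to be pressed (3 N counts as a press).
- key_bar: Bar-shaped white key, 36 mm wide along the row and 14 mm up the slope, otherwise as the round key. Not to be pressed (3 N counts as a press).
- stand: Fixed grey block 70 x 70 x 45 mm in which the test pin stands at first, in a vertical hole 12 mm wide and 43 mm deep at its middle. Origin: centre of its underside.
- test_pin: Test pin, about 50 g, upright: a steel pin 8 mm in diameter and 40 mm long with a tapered foot, below a black plastic grip 16 mm thick (x), 28 mm wide (y) and 50 mm tall, whose flat underside is the shoulder. Origin: foot of the pin, on its axis; z up; the grip spans z 40 to 90 mm. Fully home, the shoulder lies on the wing's top, and the origin 40 mm below the well's mouth.
- thread_cone: Bystander: standing cone of gold thread, 68 mm across its foot, 130 mm tall. Origin: centre of its underside.
- spool: Bystander: standing spool, 50 mm across, 50 mm tall. Origin: centre of its underside.
- jar: Bystander: closed glass jar, 60 mm across, 75 mm tall. Origin: centre of its underside.
There are look-alikes about, which are no part of the job. There is more than one size of the test_pin; the one meant has the size given above.

How it is judged:
By the outcome, as a careful person would: the job done as asked, in the order asked, and still so for the second after the job is handed in, with the robot touching nothing.
It also fails if it takes over 54 s, if anything falls off the work surface, if the arm or the gripper's body presses on something with over 40 N, if the wrist force passes 120 N, or if a joint passes its speed limit or range.

## Working session

There is one attempt and no reset: what is moved stays moved. The work goes in short steps, Python scripts to look and compute and a tool call to move; the robot and the scene stay as the last step left them, time stands still between calls to the robot, and variables do not carry over. Pictures are saved under pics/ and viewed, at most 10 in all, crops included, and the job is handed in when it is done.

Besides the shell and the picture viewer there is one more tool, called after "Request:" as name(argument=value, ...), one argument or row to a line, values as JSON. arm_command: Moves the arm, as the interface text tells. Its arguments: {"type":"object","properties":{"plan":{"type":"array"},"squeeze":{"type":"number"}},"required":["plan"]}

```bash
ls; mkdir -p pics; cat > h.py <<'E'
import numpy as np, cv2
from cell import manip
from scipy.spatial.transform import Rotation as Rn
def snap(n,f):
    d=manip.get_image(n); cv2.imwrite('pics/'+f,cv2.cvtColor(d['img'],cv2.COLOR_RGB2BGR)); np.savez('pics/'+f+'.npz',**d); return d
E
python3 - <<'E'
from h import *
print(manip.get_obs())
ims=[]
for n in ["scene","side","wrist"]:
    d=snap(n,n+'0.png'); print(n,d['intrinsics'].tolist(),d['R'].round(4).tolist(),d['t'].round(4).tolist())
E
```

```text
pics
{'time': 0.0, 'joint_pos': array([ 1.37957614e+00,  3.85557409e-01,  6.60887584e-03, -4.97333416e-04,
       -1.19401310e+00, -2.58604780e-01]), 'joint_velocities': array([ 0.00090369,  0.00017572, -0.0019537 ,  0.00084369, -0.00179579,
       -0.00106673]), 'tau': array([-1.31746994e-03, -3.90673077e+01,  1.87405872e+01,  4.21999231e+00,
        1.09845304e-02, -1.92192224e-04]), 'eef_pos': array([0.27149079, 0.56232561, 0.24345266]), 'eef_rot': array([ 3.06027828e+00, -7.00435941e-01, -6.10688536e-04]), 'contact_force': array([-0.6874806 , -1.13779025, -0.39195811]), 'ft_torque': array([-0.00508324,  0.01113593,  0.01632869]), 'finger_force': 0.0, 'gripper_width': 0.08686009426171258}
scene [[466.7763277793214, 0.0, 272.1319410014494], [0.0, 466.7763277793214, 212.37090236663443], [0.0, 0.0, 1.0]] [[0.8524, 0.5227, 0.0112], [0.4123, -0.6587, -0.6294], [-0.3216, 0.5411, -0.777]] [-0.4623, -0.1524, 1.3896]
side [[480.4759725785085, 0.0, 274.5037820683173], [0.0, 480.4759725785085, 206.21806260592572], [0.0, 0.0, 1.0]] [[0.9566, -0.2908, 0.016], [-0.1744, -0.6161, -0.7681], [0.2333, 0.732, -0.6402]] [-0.5424, 0.202, 1.1712]
wrist [[325.19226210127806, 0.0, 273.39366392783035], [0.0, 325.19226210127806, 209.85373311977298], [0.0, 0.0, 1.0]] [[-0.4335, -0.9011, 0.0012], [-0.8704, 0.4191, 0.2582], [-0.2332, 0.1109, -0.9661]] [0.6245, -0.0314, 0.391]
```

View pics/scene0.png

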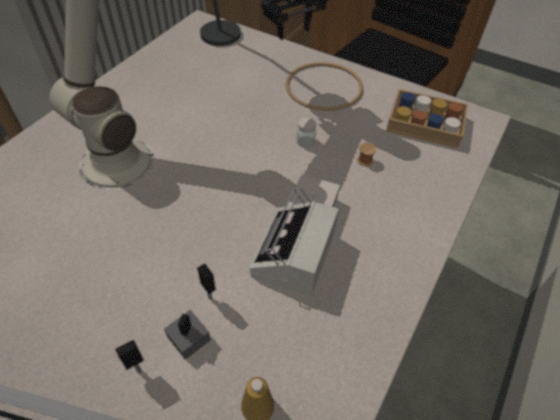

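View pics/side0.png

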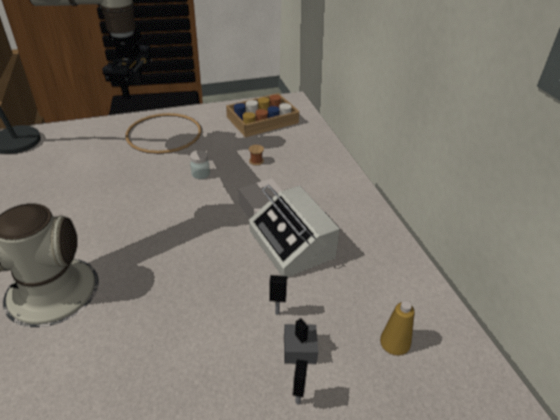

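Scene: the detector is at about (300,235), the stand with a pin at (187,330), pin look-alikes at (207,278) and (130,355), and the cone at (257,400). Side: the stand is at (301,342) and the keys run along (270-292, 215-240). I'll zoom in.

```bash
python3 - <<'E'
from h import *
a=cv2.imread('pics/scene0.png')[170:380,100:360]; b=cv2.imread('pics/side0.png')[170:410,220:360]
cv2.imwrite('pics/c1.png',cv2.resize(a,None,fx=2.85,fy=2.85,interpolation=cv2.INTER_CUBIC))
b1=cv2.imread('pics/side0.png')[175:285,230:350]; b2=cv2.imread('pics/side0.png')[270:410,250:350]
cv2.imwrite('pics/c2.png',np.hstack([cv2.resize(b1,(480,440),interpolation=cv2.INTER_CUBIC),cv2.resize(b2,(314,440),interpolation=cv2.INTER_CUBIC)]))
E
```

```text
(no output)
```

View pics/c1.png

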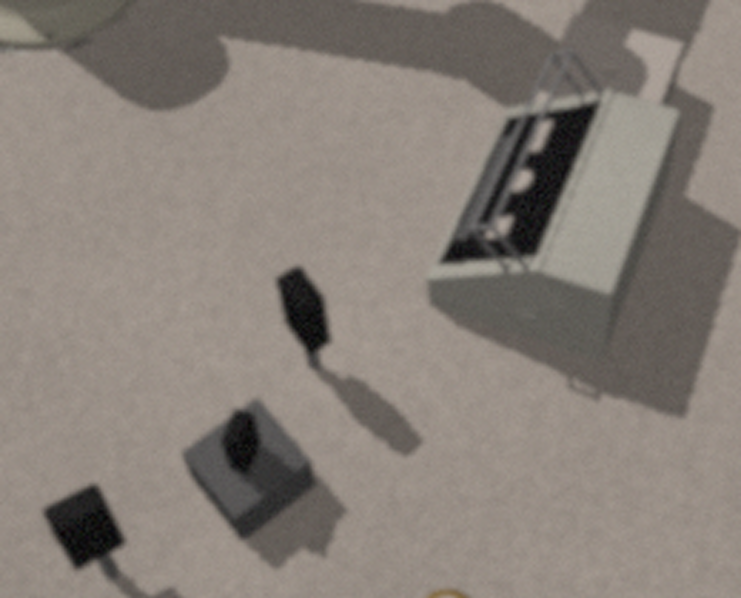

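View pics/c2.png

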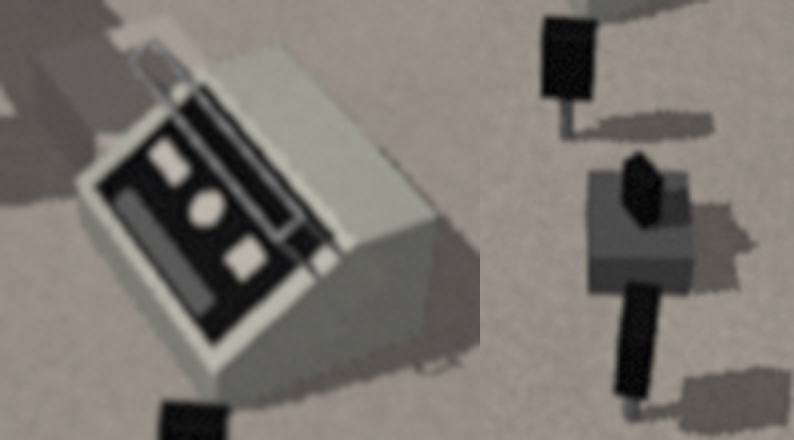

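The middle key is round, the upper-left one is a bar and the lower-right one is square. I'll fit the detector and stand poses from corner pixels in both views.

```bash
cat > fit.py <<'E'
from h import *
from scipy.optimize import least_squares
C={n:np.load(f'pics/{n}0.png.npz') for n in('scene','side')}
def proj(n,X):
    d=C[n];p=np.atleast_2d(X)@d['R'].T+d['t'];q=p@d['intrinsics'].T;return q[:,:2]/q[:,2:]
def W(p,X):
    c,s=np.cos(p[2]),np.sin(p[2]);X=np.atleast_2d(X)/1000.
    return np.c_[p[0]+c*X[:,0]-s*X[:,1],p[1]+s*X[:,0]+c*X[:,1],X[:,2]]
def cs(u):return np.array(u)/2.85+[100,170]
def cd(u):return np.array(u)/4+[230,175]
def ce(u):return (np.array(u)-[480,0])/3.14+[250,270]
n=np.array([-.574,0,.819])*3
key=lambda y:(np.array([-30,y,75])+n).tolist()
D=[('side',(-79,45,41),cd((78,183))),('side',(-79,-155,41),cd((212,372))),('side',(80,-155,108),cd((437,215))),('side',(80,45,108),cd((280,45))),('side',(20,-155,108),cd((355,245))),
('side',key(-3),cd((170,163))),('side',key(-55),cd((206,210))),('side',key(-107),cd((244,259))),
('scene',(-79,-155,41),cs((430,278))),('scene',(80,-155,108),cs((612,293))),('scene',(80,45,108),cs((680,112))),('scene',(20,-155,108),cs((541,268))),('scene',(20,45,108),cs((605,95))),('scene',key(-3),cs((540,137))),('scene',key(-55),cs((522,182)))]
S=[('scene',(a,b,45),None) for a in(-35,35) for b in(-35,35)]
def fit(L,p0):
    f=lambda p:np.concatenate([proj(a,W(p,X))[0]-u for a,X,u in L])
    r=least_squares(f,p0,loss='soft_l1');return r.x,f(r.x).reshape(-1,2).round(1).tolist()
def tri(us):
    f=lambda X:np.concatenate([proj(a,X)[0]-u for a,u in us]);r=least_squares(f,[.5,0,.05]);return r.x.round(4),r.fun.round(1)
if __name__=='__main__':
    p,r=fit(D,[.6,0,0]);print('det',p.round(4),r)
    print('round',W(p,key(-55)),'well',W(p,[0,105,60]),'wires',W(p,[0,0,0]))
    print('stand ctr tri',tri([('side',ce((639,217))),('scene',cs((251,459)))]))
    # stand from top-face corners: order guessed from image
    for L in [[('side',(-35,35,45),ce((588,172))),('side',(35,35,45),ce((688,173))),('side',(35,-35,45),ce((693,262))),('side',(-35,-35,45),ce((588,260))),
      ('scene',(-35,35,45),cs((183,457))),('scene',(35,35,45),cs((258,400))),('scene',(35,-35,45),cs((312,470)))]]:
        print('stand',*fit(L,[.4,-.3,0.3]))
E
python3 fit.py
```

```text
det [0.6003 0.0409 0.1878] [[-0.6, -0.9], [0.7, 0.0], [1.3, -0.4], [0.4, -1.5], [1.3, -0.5], [-0.1, -0.7], [0.2, -0.7], [0.5, -0.5], [-2.9, 0.3], [-0.8, 1.0], [-0.1, -1.0], [-1.6, 1.4], [2.9, -1.8], [-0.9, -0.7], [-1.8, -0.8]]
round [[ 0.57936634 -0.01906734  0.077457  ]] well [[0.58066373 0.14404183 0.06      ]] wires [[0.60026397 0.04088743 0.        ]]
stand ctr tri (array([ 0.5263, -0.3257,  0.0319]), array([ 0. ,  0. ,  0. , -0.1]))
stand [ 0.52156924 -0.33262259 -0.25488298] [[-1.8, 0.6], [-1.6, -0.4], [0.3, -0.8], [0.0, 0.8], [22.4, -21.3], [16.0, 20.0], [-29.2, 17.1]]
```

```bash
cat >> h.py <<'E'
def down(psi): return Rn.from_euler('z',psi)*Rn.from_rotvec([np.pi,0,0])
def go(pos,R,o=None):
    o=o or manip.get_obs(); C=Rn.from_rotvec(o['eef_rot'])
    d=C.inv().apply(np.array(pos)-o['eef_pos'])*100; a=(C.inv()*R).as_rotvec(degrees=True)
    print('t',round(o['time'],2),'d',d.round(2),'a',a.round(1),'| pos',o['eef_pos'].round(4),'F',np.round(o['contact_force'],1),'w',round(o['gripper_width'],4),'ff',round(float(o['finger_force']),1),'q',np.round(o['joint_pos'],2))
E
python3 - <<'E'
from h import *
d=np.load('pics/wrist0.png.npz');o=manip.get_obs();C=Rn.from_rotvec(o['eef_rot'])
print('cam in tool',C.inv().apply(-d['R'].T@d['t']-o['eef_pos']))
print('cam axes in tool (cols)',C.inv().as_matrix()@d['R'].T)
go([.525,-.33,.25],down(-2.0))
E
```

```text
cam in tool [ 0.06982728 -0.00018259 -0.14139401]
cam axes in tool (cols) [[ 1.53477994e-03 -9.66050461e-01 -2.58348895e-01]
 [ 9.99998714e-01  1.60259877e-03 -5.19193819e-05]
 [ 4.64186365e-04 -2.58348484e-01  9.66051679e-01]]
t 0.15 d [61.64 69.34 -0.51] a [ 0.1 -0.1 88.8] | pos [0.2716 0.5625 0.2437] F [-0.8 -1.1 -0.6] w 0.0868 ff 0.0 q [ 1.38  0.39  0.01 -0.   -1.19 -0.26]
```

Request:
arm_command(
  plan=[
    {"dx":30,"dy":33.75,"dz":-0.3,"az":43},
    {"dx":30,"dy":33.75,"dz":-0.3,"az":43},
    {"dx":30,"dy":33.75,"dz":-0.3,"az":43},
    {"dx":30,"dy":33.75,"dz":-0.3,"az":43},
    {"dx":30,"dy":33.75,"dz":-0.3,"az":43},
    {"dx":61.6,"dy":69.3,"dz":-0.5,"az":88.8},
    {"dx":61.6,"dy":69.3,"dz":-0.5,"az":88.8},
    {"dx":61.6,"dy":69.3,"dz":-0.5,"az":88.8},
    {"dx":61.6,"dy":69.3,"dz":-0.5,"az":88.8},
    {"dx":61.6,"dy":69.3,"dz":-0.5,"az":88.8},
    {"dx":61.6,"dy":69.3,"dz":-0.5,"az":88.8},
    {"dx":61.6,"dy":69.3,"dz":-0.5,"az":88.8},
  ],
)

```text
$.plan[0]: bad value
```

```bash
python3 - <<'E'
from h import *
go([.525,-.33,.25],down(-2.0))
E
```

```text
t 0.15 d [61.64 69.34 -0.51] a [ 0.1 -0.1 88.8] | pos [0.2716 0.5625 0.2437] F [-0.8 -1.1 -0.6] w 0.0868 ff 0.0 q [ 1.38  0.39  0.01 -0.   -1.19 -0.26]
```

Request:
arm_command(
  plan=[
    {"dx":30,"dy":33.75,"dz":-0.3,"ax":0,"ay":0,"az":43,"claw":0},
    {"dx":30,"dy":33.75,"dz":-0.3,"ax":0,"ay":0,"az":43,"claw":0},
    {"dx":30,"dy":33.75,"dz":-0.3,"ax":0,"ay":0,"az":43,"claw":0},
    {"dx":30,"dy":33.75,"dz":-0.3,"ax":0,"ay":0,"az":43,"claw":0},
    {"dx":30,"dy":33.75,"dz":-0.3,"ax":0,"ay":0,"az":43,"claw":0},
    {"dx":30,"dy":33.75,"dz":-0.3,"ax":0,"ay":0,"az":43,"claw":0},
    {"dx":30,"dy":33.75,"dz":-0.3,"ax":0,"ay":0,"az":43,"claw":0},
    {"dx":30,"dy":33.75,"dz":-0.3,"ax":0,"ay":0,"az":43,"claw":0},
    {"dx":30,"dy":33.75,"dz":-0.3,"ax":0,"ay":0,"az":43,"claw":0},
    {"dx":30,"dy":33.75,"dz":-0.3,"ax":0,"ay":0,"az":43,"claw":0},
    {"dx":30,"dy":33.75,"dz":-0.3,"ax":0,"ay":0,"az":43,"claw":0},
    {"dx":30,"dy":33.75,"dz":-0.3,"ax":0,"ay":0,"az":43,"claw":0},
  ],
)

```text
time: 1.15
eef_pos: [0.395, 0.1238, 0.2475]
eef_rot: [2.586, -1.782, -0.0]
contact_force: [-0.3, 0.1, -0.3]
gripper_width: 0.0871
finger_force: 0.0
```

```bash
python3 - <<'E'
from h import *
go([.525,-.33,.25],down(-2.0))
E
```

```text
t 1.15 d [47.03  4.02 -0.22] a [ 0.1 -0.1 45.5] | pos [0.395  0.1238 0.2475] F [-0.3  0.1 -0.3] w 0.0871 ff 0.0 q [ 0.7   0.01 -0.46  0.   -1.1  -0.34]
```

Request:
arm_command(
  plan=[
    {"dx":47,"dy":4,"dz":-0.2,"ax":0,"ay":0,"az":45.5,"claw":0},
    {"dx":47,"dy":4,"dz":-0.2,"ax":0,"ay":0,"az":45.5,"claw":0},
    {"dx":47,"dy":4,"dz":-0.2,"ax":0,"ay":0,"az":45.5,"claw":0},
    {"dx":47,"dy":4,"dz":-0.2,"ax":0,"ay":0,"az":45.5,"claw":0},
    {"dx":47,"dy":4,"dz":-0.2,"ax":0,"ay":0,"az":45.5,"claw":0},
    {"dx":47,"dy":4,"dz":-0.2,"ax":0,"ay":0,"az":45.5,"claw":0},
    {"dx":47,"dy":4,"dz":-0.2,"ax":0,"ay":0,"az":45.5,"claw":0},
    {"dx":47,"dy":4,"dz":-0.2,"ax":0,"ay":0,"az":45.5,"claw":0},
    {"dx":47,"dy":4,"dz":-0.2,"ax":0,"ay":0,"az":45.5,"claw":0},
    {"dx":47,"dy":4,"dz":-0.2,"ax":0,"ay":0,"az":45.5,"claw":0},
    {"dx":47,"dy":4,"dz":-0.2,"ax":0,"ay":0,"az":45.5,"claw":0},
    {"dx":47,"dy":4,"dz":-0.2,"ax":0,"ay":0,"az":45.5,"claw":0},
  ],
)

```text
time: 2.15
eef_pos: [0.529, -0.3284, 0.2482]
eef_rot: [1.7, -2.641, 0.0]
contact_force: [0.6, 0.9, 0.0]
gripper_width: 0.0872
finger_force: 0.0
```

```bash
python3 - <<'E'
from h import *
go([.525,-.33,.25],down(-2.0)); snap('wrist','w1.png')
E
```

```text
t 2.15 d [ 0.31  0.3  -0.18] a [ 0.  -0.1  0.1] | pos [ 0.529  -0.3284  0.2482] F [0.6 0.9 0. ] w 0.0872 ff 0.0 q [-0.3   0.38  0.01  0.   -1.2  -0.13]
```

View pics/w1.png

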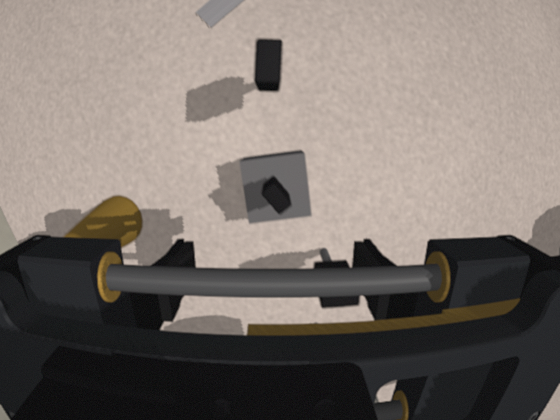

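The wrist view shows the stand at (275,187), with the rotated pin grip at about (276,195). I'll zoom in on it.

```bash
cat >> h.py <<'E'
def ray(d,u):
    K=d['intrinsics'];v=(np.array(u,float)-[K[0,2],K[1,2]])/K[0,0];th=np.linalg.norm(v)
    c=np.r_[v/th*np.sin(th),np.cos(th)];R=d['R'];return -R.T@d['t'],R.T@c
def onz(d,u,z):
    o,r=ray(d,u);return o+r*(z-o[2])/r[2]
def wproj(d,X):
    c=d['R']@np.array(X)+d['t'];th=np.arctan2(np.hypot(c[0],c[1]),c[2]);K=d['intrinsics']
    return K[:2,2]+K[0,0]*th*c[:2]/np.hypot(c[0],c[1])
E
python3 - <<'E'
from h import *
a=cv2.imread('pics/w1.png')[140:240,220:330]
a=cv2.convertScaleAbs(a,alpha=1.8,beta=20)
cv2.imwrite('pics/w1c.png',cv2.resize(a,None,fx=6,fy=6,interpolation=cv2.INTER_CUBIC))
E
```

```text
(no output)
```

View pics/w1c.png

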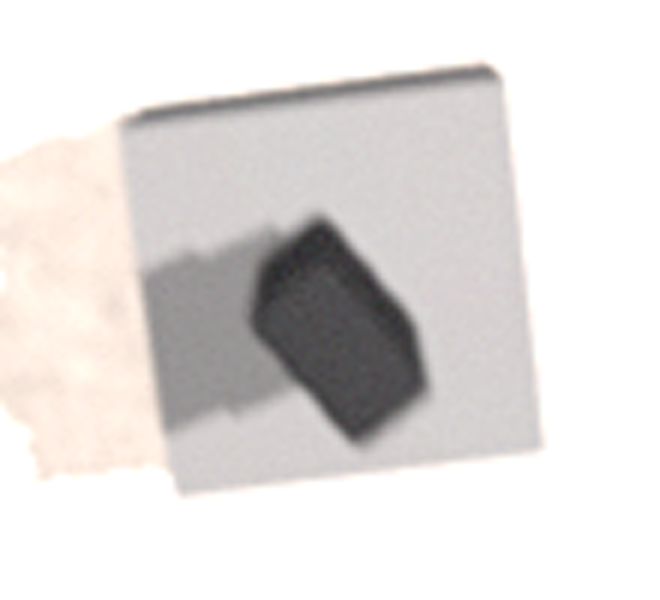

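```bash
python3 - <<'E'
from h import *
d=np.load('pics/w1.png.npz')
q=lambda L,z:np.array([onz(d,np.array(u)/6+[220,140],z) for u in L])
S=q([(128,122),(498,82),(542,448),(182,493)],.045);print('stand',S.mean(0),[np.linalg.norm(S[i]-S[i-1]).round(4) for i in range(4)])
for z in(.095,.105,.085):
    G=q([(252,315),(319,262),(425,388),(358,442)],z);l=(G[3]-G[0]+G[2]-G[1])/2;s=(G[1]-G[0]+G[2]-G[3])/2
    print(z,G.mean(0),np.linalg.norm(l),np.linalg.norm(s),'long yaw',np.degrees(np.arctan2(l[1],l[0])),'short yaw',np.degrees(np.arctan2(s[1],s[0])))
B=q([(320,213),(265,268),(410,322)],.045);print(B, B[1]-B[0],B[2]-B[0])
E
```

```text
stand [ 0.52446398 -0.32877422  0.045     ] [np.float64(0.0693), np.float64(0.066), np.float64(0.0679), np.float64(0.067)]
0.095 [ 0.52480952 -0.32879238  0.095     ] 0.02602455220821902 0.01342206897895374 long yaw 104.9252170565793 short yaw -164.98860087163692
0.105 [ 0.52395704 -0.33093298  0.105     ] 0.025141595282789683 0.012966687127856402 long yaw 104.92521705657916 short yaw -164.988600871637
0.085 [ 0.525662   -0.32665177  0.085     ] 0.026907509133648318 0.013877450830051008 long yaw 104.92521705657909 short yaw -164.98860087163698
[[ 0.52163807 -0.34275982  0.045     ]
 [ 0.53475768 -0.33773556  0.045     ]
 [ 0.51504274 -0.31790776  0.045     ]] [0.01311961 0.00502426 0.        ] [-0.00659533  0.02485206  0.        ]
```

The grip centre is at (0.525, -0.329), and its short axis lies at 15° yaw. Next I'll check how far the neighbours are and work out the pre-grasp move.

```bash
python3 - <<'E'
from h import *
d=np.load('pics/w1.png.npz')
for n,u,z in [('pin1',(268,62),.1),('pin2top',(337,290),.1),('pin2foot',(322,252),0),('cone',(125,210),.13),('coneL',(70,235),.03)]: print(n,onz(d,u,z).round(3))
go([.525,-.329,.155],down(np.radians(-75)))
go([.525,-.329,.075],down(np.radians(-75)))
E
```

```text
pin1 [ 0.48  -0.446  0.1  ]
pin2top [ 0.507 -0.217  0.1  ]
pin2foot [ 0.508 -0.219  0.   ]
cone [ 0.648 -0.383  0.13 ]
coneL [ 0.805 -0.386  0.03 ]
t 2.2 d [0.2  0.34 9.28] a [  0.1  -0.  -39.5] | pos [ 0.529  -0.3286  0.2478] F [ 1.7 -1.2  0.4] w 0.0867 ff 0.0 q [-0.3   0.38  0.01  0.   -1.2  -0.13]
t 2.2 d [ 0.19  0.33 17.28] a [  0.1  -0.  -39.5] | pos [ 0.529  -0.3286  0.2478] F [ 1.7 -1.2  0.4] w 0.0867 ff 0.0 q [-0.3   0.38  0.01  0.   -1.2  -0.13]
```

Request:
arm_command(
  plan=[
    {"dx":0.2,"dy":0.3,"dz":8,"ax":0,"ay":0,"az":-39.5,"claw":0},
    {"dx":0.2,"dy":0.3,"dz":8,"ax":0,"ay":0,"az":-39.5,"claw":0},
    {"dx":0.2,"dy":0.3,"dz":8,"ax":0,"ay":0,"az":-39.5,"claw":0},
    {"dx":0.2,"dy":0.3,"dz":8,"ax":0,"ay":0,"az":-39.5,"claw":0},
    {"dx":0.2,"dy":0.3,"dz":8,"ax":0,"ay":0,"az":-39.5,"claw":0},
    {"dx":0.2,"dy":0.3,"dz":8,"ax":0,"ay":0,"az":-39.5,"claw":0},
    {"dx":0.2,"dy":0.3,"dz":9,"ax":0,"ay":0,"az":-39.5,"claw":0},
    {"dx":0.2,"dy":0.3,"dz":9,"ax":0,"ay":0,"az":-39.5,"claw":0},
  ],
)

```text
time: 2.87
eef_pos: [0.5235, -0.3235, 0.1573]
eef_rot: [2.494, -1.91, -0.006]
contact_force: [-0.4, 0.5, 0.2]
gripper_width: 0.0872
finger_force: 0.0
```

```bash
python3 - <<'E'
from h import *
go([.525,-.329,.08],down(np.radians(-75))); d=snap('wrist','w2.png')
for c in [(0,0,.095),(0,0,.045)]:print(wproj(d,np.array([.525,-.329,0])+c))
E
```

```text
t 2.87 d [ 0.6  -0.02  7.72] a [0.2 0.2 0.1] | pos [ 0.5235 -0.3235  0.1573] F [-0.4  0.5  0.2] w 0.0872 ff 0.0 q [-0.29  0.44 -0.13 -0.   -1.    0.56]
[272.76180211 223.52357355]
[272.72278435 204.75666372]
```

View pics/w2.png

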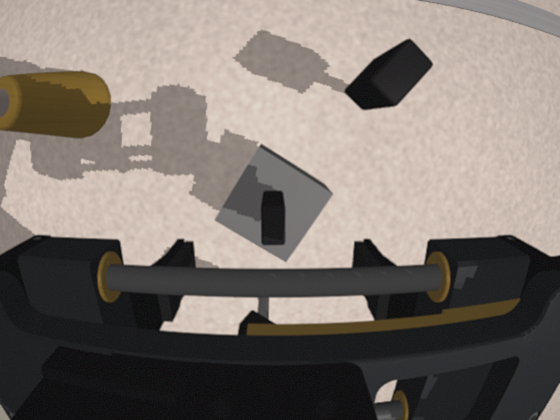

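The grip top is at about (273,226), against a predicted (273,224), and is aligned with the jaws. I'll descend and grasp.

Request:
arm_command(
  plan=[
    {"dx":0.5,"dy":0,"dz":3,"ax":0,"ay":0,"az":0,"claw":0},
    {"dx":0.5,"dy":0,"dz":5.5,"ax":0,"ay":0,"az":0,"claw":0},
    {"dx":0.5,"dy":0,"dz":7.7,"ax":0,"ay":0,"az":0,"claw":0},
    {"dx":0.5,"dy":0,"dz":7.7,"ax":0,"ay":0,"az":0,"claw":0},
    {"dx":0.5,"dy":0,"dz":7.7,"ax":0,"ay":0,"az":0,"claw":0},
    {"dx":0.5,"dy":0,"dz":7.7,"ax":0,"ay":0,"az":0,"claw":1},
    {"dx":0.5,"dy":0,"dz":7.7,"ax":0,"ay":0,"az":0,"claw":1},
    {"dx":0.5,"dy":0,"dz":7.7,"ax":0,"ay":0,"az":0,"claw":1},
    {"dx":0.5,"dy":0,"dz":7.7,"ax":0,"ay":0,"az":0,"claw":1},
    {"dx":0.5,"dy":0,"dz":7.7,"ax":0,"ay":0,"az":0,"claw":1},
    {"dx":0.5,"dy":0,"dz":7.7,"ax":0,"ay":0,"az":0,"claw":1},
    {"dx":0.5,"dy":0,"dz":7.7,"ax":0,"ay":0,"az":0,"claw":1},
  ],
  squeeze=25,
)

```text
time: 3.92
eef_pos: [0.5258, -0.3296, 0.0828]
eef_rot: [-2.496, 1.907, -0.001]
contact_force: [0.4, -0.7, -0.5]
gripper_width: 0.0484
finger_force: 0.0
```

```bash
python3 - <<'E'
from h import *
go([.525,-.329,.24],down(np.radians(-75)))
E
```

```text
t 3.92 d [ -0.07   0.06 -15.72] a [-0.  -0.   0.2] | pos [ 0.5258 -0.3296  0.0828] F [ 0.4 -0.7 -0.5] w 0.0484 ff 0.0 q [-0.3   0.53 -0.2   0.   -0.84  0.57]
```

Request:
arm_command(
  plan=[
    {"dx":0,"dy":0,"dz":0.3,"ax":0,"ay":0,"az":0,"claw":1},
    {"dx":0,"dy":0,"dz":0.3,"ax":0,"ay":0,"az":0,"claw":1},
    {"dx":0,"dy":0,"dz":0.3,"ax":0,"ay":0,"az":0,"claw":1},
    {"dx":0,"dy":0,"dz":0.3,"ax":0,"ay":0,"az":0,"claw":1},
    {"dx":0,"dy":0,"dz":0.3,"ax":0,"ay":0,"az":0,"claw":1},
    {"dx":0,"dy":0,"dz":0.3,"ax":0,"ay":0,"az":0,"claw":1},
    {"dx":0,"dy":0,"dz":0.3,"ax":0,"ay":0,"az":0,"claw":1},
    {"dx":0,"dy":0,"dz":0.3,"ax":0,"ay":0,"az":0,"claw":1},
    {"dx":0,"dy":0,"dz":0.3,"ax":0,"ay":0,"az":0,"claw":1},
    {"dx":0,"dy":0,"dz":0.3,"ax":0,"ay":0,"az":0,"claw":1},
  ],
)

```text
time: 4.75
eef_pos: [0.5257, -0.3295, 0.0795]
eef_rot: [2.496, -1.908, -0.0]
contact_force: [0.1, 0.1, -0.5]
gripper_width: 0.016
finger_force: 25.0
```

```bash
python3 - <<'E'
from h import *
go([.525,-.329,.24],down(np.radians(-75)))
E
```

```text
t 4.75 d [ -0.07   0.06 -16.05] a [0.  0.  0.2] | pos [ 0.5257 -0.3295  0.0795] F [ 0.1  0.1 -0.5] w 0.016 ff 25.0 q [-0.3   0.53 -0.2  -0.   -0.83  0.57]
```

Request:
arm_command(
  plan=[
    {"dx":0,"dy":0,"dz":-4,"ax":0,"ay":0,"az":0,"claw":1},
    {"dx":0,"dy":0,"dz":-8,"ax":0,"ay":0,"az":0,"claw":1},
    {"dx":0,"dy":0,"dz":-12,"ax":0,"ay":0,"az":0,"claw":1},
    {"dx":0,"dy":0,"dz":-16,"ax":0,"ay":0,"az":0,"claw":1},
    {"dx":0,"dy":0,"dz":-18.5,"ax":0,"ay":0,"az":0,"claw":1},
    {"dx":0,"dy":0,"dz":-18.5,"ax":0,"ay":0,"az":0,"claw":1},
    {"dx":0,"dy":0,"dz":-18.5,"ax":0,"ay":0,"az":0,"claw":1},
  ],
)

```text
time: 5.33
eef_pos: [0.5263, -0.3296, 0.2666]
eef_rot: [-2.495, 1.907, -0.006]
contact_force: [0.4, 0.4, -1.2]
gripper_width: 0.0159
finger_force: 25.0
```

```bash
python3 - <<'E'
from h import *
go([.581,.144,.26],down(np.radians(-79.2)))
E
```

```text
t 5.33 d [-44.26 -17.71   0.64] a [-0.2 -0.1  4.4] | pos [ 0.5263 -0.3296  0.2666] F [ 0.4  0.4 -1.2] w 0.0159 ff 25.0 q [-0.3   0.36  0.03 -0.   -1.23  0.57]
```

Request:
arm_command(
  plan=[
    {"dx":-11,"dy":-4.4,"dz":0,"ax":0,"ay":0,"az":4.4,"claw":1},
    {"dx":-11,"dy":-4.4,"dz":0,"ax":0,"ay":0,"az":4.4,"claw":1},
    {"dx":-11,"dy":-4.4,"dz":0,"ax":0,"ay":0,"az":4.4,"claw":1},
    {"dx":-44.3,"dy":-17.7,"dz":0.3,"ax":0,"ay":0,"az":4.4,"claw":1},
    {"dx":-44.3,"dy":-17.7,"dz":0.3,"ax":0,"ay":0,"az":4.4,"claw":1},
    {"dx":-44.3,"dy":-17.7,"dz":0.3,"ax":0,"ay":0,"az":4.4,"claw":1},
    {"dx":-44.3,"dy":-17.7,"dz":0.3,"ax":0,"ay":0,"az":4.4,"claw":1},
    {"dx":-44.3,"dy":-17.7,"dz":0.3,"ax":0,"ay":0,"az":4.4,"claw":1},
    {"dx":-44.3,"dy":-17.7,"dz":0.3,"ax":0,"ay":0,"az":4.4,"claw":1},
    {"dx":-44.3,"dy":-17.7,"dz":0.3,"ax":0,"ay":0,"az":4.4,"claw":1},
    {"dx":-44.3,"dy":-17.7,"dz":0.3,"ax":0,"ay":0,"az":4.4,"claw":1},
    {"dx":-44.3,"dy":-17.7,"dz":0.3,"ax":0,"ay":0,"az":4.4,"claw":1},
  ],
)

```text
time: 6.33
eef_pos: [0.5793, 0.1478, 0.2591]
eef_rot: [2.421, -1.997, -0.003]
contact_force: [0.3, -0.5, -0.5]
gripper_width: 0.0163
finger_force: 25.0
```

Request:
arm_command(
  plan=[
    {"dx":0,"dy":0,"dz":0,"ax":0,"ay":0,"az":0,"claw":1},
    {"dx":0,"dy":0,"dz":0,"ax":0,"ay":0,"az":0,"claw":1},
  ],
)

```text
time: 6.5
eef_pos: [0.5792, 0.1456, 0.259]
eef_rot: [2.42, -1.996, -0.003]
contact_force: [0.1, -0.2, -0.5]
gripper_width: 0.0162
finger_force: 25.0
```

```bash
python3 - <<'E'
from h import *
go([.581,.144,.26],down(np.radians(-79.2)));d=snap('wrist','w3.png')
print(wproj(d,[.5807,.144,.06]))
a=cv2.resize(cv2.imread('pics/w3.png')[100:300,140:400],None,fx=3,fy=3,interpolation=cv2.INTER_CUBIC);cv2.imwrite('pics/w3c.png',a)
E
```

```text
t 6.5 d [ 0.19 -0.14 -0.1 ] a [ 0.3 -0.1  0.2] | pos [0.5792 0.1456 0.259 ] F [ 0.1 -0.2 -0.5] w 0.0162 ff 25.0 q [ 0.52  0.33 -0.04 -0.   -1.21 -0.33]
[271.13750925 189.0399003 ]
```

View pics/w3c.png

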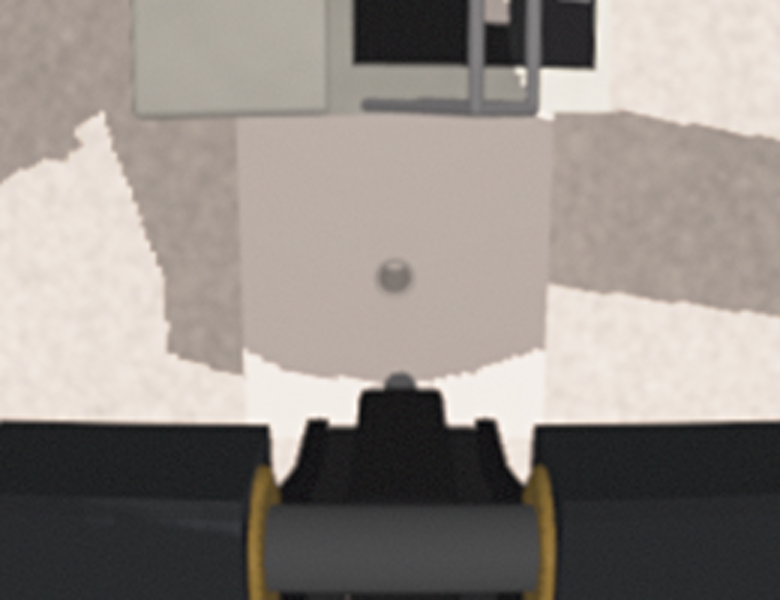

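The well mouth is at (271.3, 192.0), 3 rows below the prediction, and the pin foot shows just above the grip. I'll refine the target.

```bash
python3 - <<'E'
from h import *
d=np.load('pics/w3.png.npz');o=manip.get_obs();C=Rn.from_rotvec(o['eef_rot'])
w=onz(d,np.array([394,276])/3+[140,100],.06);print('well',w)
T=lambda v:wproj(d,o['eef_pos']+C.apply(v))
print('pred foot edge, r=4,3,2:',[((T([r,0,.0745])-[140,100])*3).round(0) for r in(.004,.003,.002)],'cyl edge at 65mm',((T([.004,0,.065])-[140,100])*3).round(0),'grip bottom edge',((T([.014,0,.0345])-[140,100])*3).round(0),'grip top edge',((T([.014,0,-.0155])-[140,100])*3).round(0), 'per mm', (T([.005,0,.07])-T([.004,0,.07]))*3)
# wing left/right edges and console edge checks
for u in [(237,115),(553,115),(360,117),(540,117)]: print(u,onz(d,np.array(u)/3+[140,100],.06).round(4))
go([w[0],w[1],.26],down(np.radians(-79.2)))
E
```

```text
well [0.57987982 0.1471309  0.06      ]
pred foot edge, r=4,3,2: [array([399., 359.]), array([399., 363.]), array([399., 367.])] cyl edge at 65mm [399. 371.] grip bottom edge [399. 369.] grip top edge [399. 475.] per mm [ 0.01259633 -4.23130601]
(237, 115) [0.6448 0.1008 0.06  ]
(553, 115) [0.5364 0.0797 0.06  ]
(360, 117) [0.6022 0.0939 0.06  ]
(540, 117) [0.5407 0.0814 0.06  ]
t 6.55 d [-0.26 -0.11 -0.05] a [ 0.2 -0.1  0.1] | pos [0.5793 0.1444 0.2595] F [ 0.7  0.2 -0.3] w 0.0158 ff 25.0 q [ 0.52  0.33 -0.04 -0.   -1.21 -0.33]
```

Request:
arm_command(
  plan=[
    {"dx":-0.05,"dy":-0.1,"dz":4,"ax":0.2,"ay":0,"az":0,"claw":1},
    {"dx":-0.05,"dy":-0.1,"dz":8,"ax":0.2,"ay":0,"az":0,"claw":1},
    {"dx":-0.05,"dy":-0.1,"dz":10.5,"ax":0.2,"ay":0,"az":0,"claw":1},
    {"dx":-0.05,"dy":-0.1,"dz":10.5,"ax":0.2,"ay":0,"az":0,"claw":1},
    {"dx":-0.05,"dy":-0.1,"dz":10.5,"ax":0.2,"ay":0,"az":0,"claw":1},
    {"dx":-0.05,"dy":-0.1,"dz":10.5,"ax":0.2,"ay":0,"az":0,"claw":1},
    {"dx":-0.05,"dy":-0.1,"dz":10.5,"ax":0.2,"ay":0,"az":0,"claw":1},
  ],
)

```text
time: 7.13
eef_pos: [0.5826, 0.1451, 0.1592]
eef_rot: [-2.415, 1.998, -0.007]
contact_force: [0.0, 0.5, -0.7]
gripper_width: 0.0158
finger_force: 25.0
```

```bash
python3 - <<'E'
from h import *
go([.5803,.1447,.155],down(np.radians(-79.2)))
o=manip.get_obs();d=snap('wrist','w4.png');snap('scene','s4.png');snap('side','d4.png')
C=Rn.from_rotvec(o['eef_rot'])
T=lambda v:wproj(d,o['eef_pos']+C.apply(v))
P=lambda u:((np.array(u)-[230,170])*5).round(0)
print('well pred',P(wproj(d,[.5807,.144,.06])),'foot r3',P(T([.003,0,.0745])),'grip bottom',P(T([.014,0,.0345])))
from fit import proj
f=o['eef_pos']-[0,0,.0745]
for n in('scene','side'): print(n,proj(n,f),proj(n,[.5807,.144,.06]),proj(n,o['eef_pos']-[0,0,.0345]))
a=cv2.resize(cv2.imread('pics/w4.png')[170:280,230:320],None,fx=5,fy=5,interpolation=cv2.INTER_CUBIC)
b=[cv2.resize(cv2.imread(f'pics/{q}4.png')[c[1]-34:c[1]+34,c[0]-42:c[0]+42],(340,275),interpolation=cv2.INTER_CUBIC) for q,c in (('s',proj('scene',f)[0].astype(int)),('d',proj('side',f)[0].astype(int)))]
cv2.imwrite('pics/m4.png',np.hstack([a,np.vstack(b)]))
E
```

```text
t 7.13 d [-0.    0.24  0.42] a [-0.5  0.1  0. ] | pos [0.5826 0.1451 0.1592] F [ 0.   0.5 -0.7] w 0.0158 ff 25.0 q [ 0.51  0.41 -0.18  0.   -0.97 -0.33]
well pred [234. 228.] foot r3 [215. 262.] grip bottom [214. 273.]
scene [[314.81735214 188.88752039]] [[313.22413605 195.10742179]] [[316.11533932 178.34526934]]
side [[265.34837346 187.10740164]] [[264.78762037 194.29265519]] [[265.40382073 175.67035856]]
```

View pics/m4.png

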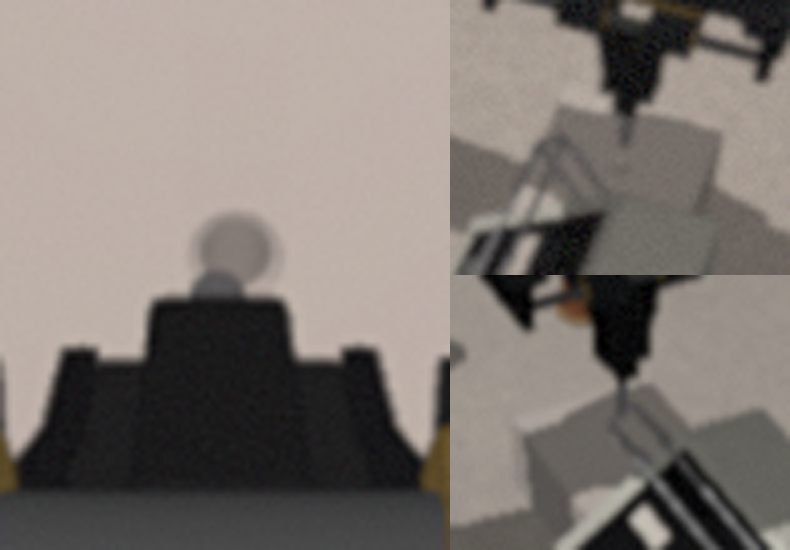

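The well is centred at (236,250) and the foot at about (217,290). Both are offset by the same camera bias, so the only correction needed is about 2 mm in tool y. I'll start the insertion.

Request:
arm_command(
  plan=[
    {"dx":0,"dy":0.2,"dz":0.5,"ax":-0.4,"ay":0,"az":0,"claw":1},
    {"dx":0,"dy":0.2,"dz":1,"ax":-0.4,"ay":0,"az":0,"claw":1},
    {"dx":0,"dy":0.2,"dz":1.5,"ax":-0.4,"ay":0,"az":0,"claw":1},
    {"dx":0,"dy":0.2,"dz":2,"ax":-0.4,"ay":0,"az":0,"claw":1},
    {"dx":0,"dy":0.2,"dz":2.5,"ax":-0.4,"ay":0,"az":0,"claw":1},
    {"dx":0,"dy":0.2,"dz":3,"ax":-0.4,"ay":0,"az":0,"claw":1},
    {"dx":0,"dy":0.2,"dz":3.2,"ax":-0.4,"ay":0,"az":0,"claw":1},
  ],
)

```text
time: 7.87
eef_pos: [0.5799, 0.1455, 0.124]
eef_rot: [2.421, -2.001, -0.003]
contact_force: [1.2, 2.3, 1.8]
gripper_width: 0.0157
finger_force: 25.0
```

```bash
python3 - <<'E'
from h import *
go([.5807,.1450,.0945],down(np.radians(-79.2)))
E
```

```text
t 7.87 d [ 0.07 -0.08  2.95] a [0.1 0.  0. ] | pos [0.5799 0.1455 0.124 ] F [1.2 2.3 1.8] w 0.0157 ff 25.0 q [ 0.52  0.45 -0.22 -0.   -0.91 -0.33]
```

Request:
arm_command(
  plan=[
    {"dx":-0.1,"dy":-0.05,"dz":0.4,"ax":0,"ay":0,"az":0,"claw":1},
    {"dx":-0.1,"dy":-0.05,"dz":0.8,"ax":0,"ay":0,"az":0,"claw":1},
    {"dx":-0.1,"dy":-0.05,"dz":1.2,"ax":0,"ay":0,"az":0,"claw":1},
    {"dx":-0.1,"dy":-0.05,"dz":1.6,"ax":0,"ay":0,"az":0,"claw":1},
    {"dx":-0.1,"dy":-0.05,"dz":2,"ax":0,"ay":0,"az":0,"claw":1},
    {"dx":-0.1,"dy":-0.05,"dz":2,"ax":0,"ay":0,"az":0,"claw":1},
  ],
)

```text
time: 8.37
eef_pos: [0.5795, 0.1459, 0.1037]
eef_rot: [2.419, -2.0, -0.004]
contact_force: [1.8, 2.9, -2.3]
gripper_width: 0.0159
finger_force: 25.0
```

```bash
python3 - <<'E'
from h import *
go([.5807,.1450,.0945],down(np.radians(-79.2)))
E
```

```text
t 8.37 d [ 0.11 -0.1   0.91] a [0.2 0.  0. ] | pos [0.5795 0.1459 0.1037] F [ 1.8  2.9 -2.3] w 0.0159 ff 25.0 q [ 0.52  0.47 -0.24 -0.   -0.86 -0.33]
```

Request:
arm_command(
  plan=[
    {"dx":-0.1,"dy":-0.05,"dz":0.4,"ax":0,"ay":0,"az":0,"claw":1},
    {"dx":-0.1,"dy":-0.05,"dz":0.7,"ax":0,"ay":0,"az":0,"claw":1},
    {"dx":-0.1,"dy":-0.05,"dz":0.9,"ax":0,"ay":0,"az":0,"claw":1},
    {"dx":-0.1,"dy":-0.05,"dz":1.0,"ax":0,"ay":0,"az":0,"claw":1},
    {"dx":-0.1,"dy":-0.05,"dz":1.0,"ax":0,"ay":0,"az":0,"claw":1},
    {"dx":-0.1,"dy":-0.05,"dz":1.0,"ax":0,"ay":0,"az":0,"claw":1},
  ],
)

```text
time: 8.87
eef_pos: [0.5793, 0.1465, 0.0947]
eef_rot: [2.418, -2.0, -0.004]
contact_force: [-1.4, -0.5, 3.3]
gripper_width: 0.0153
finger_force: 25.0
```

Request:
arm_command(
  plan=[
    {"dx":0,"dy":0,"dz":0.1,"ax":0,"ay":0,"az":0,"claw":1},
    {"dx":0,"dy":0,"dz":0.2,"ax":0,"ay":0,"az":0,"claw":1},
    {"dx":0,"dy":0,"dz":0.2,"ax":0,"ay":0,"az":0,"claw":1},
  ],
)

```text
time: 9.12
eef_pos: [0.5794, 0.1465, 0.0946]
eef_rot: [2.419, -1.999, -0.003]
contact_force: [-5.0, -0.3, 12.3]
gripper_width: 0.0156
finger_force: 25.0
```

The pin seats at z 0.0946 (0.0945 expected) with a firm 12 N. I'll release it.

Request:
arm_command(
  plan=[
    {"dx":0,"dy":0,"dz":0,"ax":0,"ay":0,"az":0,"claw":1},
    {"dx":0,"dy":0,"dz":0,"ax":0,"ay":0,"az":0,"claw":0.3},
    {"dx":0,"dy":0,"dz":0,"ax":0,"ay":0,"az":0,"claw":0.3},
    {"dx":0,"dy":0,"dz":0,"ax":0,"ay":0,"az":0,"claw":0.3},
    {"dx":0,"dy":0,"dz":0,"ax":0,"ay":0,"az":0,"claw":0.3},
    {"dx":0,"dy":0,"dz":0,"ax":0,"ay":0,"az":0,"claw":0.3},
    {"dx":0,"dy":0,"dz":0,"ax":0,"ay":0,"az":0,"claw":0.3},
    {"dx":0,"dy":0,"dz":0,"ax":0,"ay":0,"az":0,"claw":0.3},
  ],
)

```text
time: 9.78
eef_pos: [0.5797, 0.1468, 0.0923]
eef_rot: [2.419, -2.0, -0.004]
contact_force: [-0.4, 0.4, 0.2]
gripper_width: 0.0546
finger_force: 0.0
```

Request:
arm_command(
  plan=[
    {"dx":0,"dy":0,"dz":-2,"ax":0,"ay":0,"az":0,"claw":0.3},
    {"dx":0,"dy":0,"dz":-5,"ax":0,"ay":0,"az":0,"claw":0.3},
    {"dx":0,"dy":0,"dz":-9,"ax":0,"ay":0,"az":0,"claw":0.3},
    {"dx":0,"dy":0,"dz":-13,"ax":0,"ay":0,"az":0,"claw":1},
    {"dx":0,"dy":0,"dz":-17,"ax":0,"ay":0,"az":0,"claw":1},
    {"dx":0,"dy":0,"dz":-20,"ax":0,"ay":0,"az":0,"claw":1},
    {"dx":0,"dy":0,"dz":-20,"ax":0,"ay":0,"az":0,"claw":1},
    {"dx":0,"dy":0,"dz":-20,"ax":0,"ay":0,"az":0,"claw":1},
  ],
)

```text
time: 10.45
eef_pos: [0.581, 0.1474, 0.2949]
eef_rot: [-2.419, 2.001, 0.001]
contact_force: [-0.4, -0.5, -0.8]
gripper_width: 0.0357
finger_force: 0.0
```

```bash
cat >> h.py <<'E'
YAW=.188; Z=Rn.from_euler('z',YAW); N=Z.apply([-np.sin(np.radians(35)),0,np.cos(np.radians(35))])
KEY=np.array([.5794,-.0185,.0775])
yy=Z.apply([0,-1,0]); RP=Rn.from_matrix(np.c_[np.cross(yy,-N),yy,-N])
def press(s): go(KEY+N*(s+.022),RP)
E
python3 - <<'E'
from h import *
press(.25);o=manip.get_obs();print(Rn.from_rotvec(o['eef_rot']).as_matrix().round(2),RP.as_matrix().round(2))
go(o['eef_pos'],down(YAW))
E
```

```text
t 10.45 d [16.25 18.87 -0.6 ] a [ 27.3  27.4 -86.9] | pos [0.581  0.1474 0.2949] F [-0.4 -0.5 -0.8] w 0.0357 ff 0.0 q [ 0.52  0.31  0.02 -0.   -1.28 -0.33]
[[ 0.19 -0.98  0.  ]
 [-0.98 -0.19  0.  ]
 [-0.   -0.   -1.  ]] [[ 0.8   0.19  0.56]
 [ 0.15 -0.98  0.11]
 [ 0.57  0.   -0.82]]
t 10.45 d [0. 0. 0.] a [ -0.1   0.  -89.9] | pos [0.581  0.1474 0.2949] F [-0.4 -0.5 -0.8] w 0.0357 ff 0.0 q [ 0.52  0.31  0.02 -0.   -1.28 -0.33]
```

Request:
arm_command(
  plan=[
    {"dx":16.2,"dy":18.9,"dz":-0.6,"ax":27.3,"ay":27.4,"az":-86.9,"claw":1},
    {"dx":16.2,"dy":18.9,"dz":-0.6,"ax":27.3,"ay":27.4,"az":-86.9,"claw":1},
    {"dx":16.2,"dy":18.9,"dz":-0.6,"ax":27.3,"ay":27.4,"az":-86.9,"claw":1},
    {"dx":16.2,"dy":18.9,"dz":-0.6,"ax":27.3,"ay":27.4,"az":-86.9,"claw":1},
    {"dx":16.2,"dy":18.9,"dz":-0.6,"ax":27.3,"ay":27.4,"az":-86.9,"claw":1},
    {"dx":16.2,"dy":18.9,"dz":-0.6,"ax":27.3,"ay":27.4,"az":-86.9,"claw":1},
    {"dx":16.2,"dy":18.9,"dz":-0.6,"ax":27.3,"ay":27.4,"az":-86.9,"claw":1},
    {"dx":16.2,"dy":18.9,"dz":-0.6,"ax":27.3,"ay":27.4,"az":-86.9,"claw":1},
    {"dx":16.2,"dy":18.9,"dz":-0.6,"ax":27.3,"ay":27.4,"az":-86.9,"claw":1},
    {"dx":16.2,"dy":18.9,"dz":-0.6,"ax":27.3,"ay":27.4,"az":-86.9,"claw":1},
    {"dx":16.2,"dy":18.9,"dz":-0.6,"ax":27.3,"ay":27.4,"az":-86.9,"claw":1},
    {"dx":16.2,"dy":18.9,"dz":-0.6,"ax":27.3,"ay":27.4,"az":-86.9,"claw":1},
  ],
)

```text
time: 11.45
eef_pos: [0.4238, -0.0479, 0.297]
eef_rot: [-2.973, -0.052, -0.846]
contact_force: [0.4, 0.4, 0.1]
gripper_width: 0.0004
finger_force: 0.0
```

```bash
python3 - <<'E'
from h import *
press(.15)
E
```

```text
t 11.45 d [ 0.87 -0.52  9.82] a [ 2.6  3.  -8. ] | pos [ 0.4238 -0.0479  0.297 ] F [0.4 0.4 0.1] w 0.0004 ff 0.0 q [ 0.35 -0.28 -0.77  0.25 -0.55  1.08]
```

Request:
arm_command(
  plan=[
    {"dx":0.4,"dy":-0.2,"dz":2,"ax":2.6,"ay":3,"az":-8,"claw":1},
    {"dx":0.8,"dy":-0.5,"dz":4,"ax":2.6,"ay":3,"az":-8,"claw":1},
    {"dx":0.9,"dy":-0.5,"dz":7,"ax":2.6,"ay":3,"az":-8,"claw":1},
    {"dx":0.9,"dy":-0.5,"dz":9.8,"ax":2.6,"ay":3,"az":-8,"claw":1},
    {"dx":0.9,"dy":-0.5,"dz":9.8,"ax":2.6,"ay":3,"az":-8,"claw":1},
    {"dx":0.9,"dy":-0.5,"dz":9.8,"ax":2.6,"ay":3,"az":-8,"claw":1},
  ],
)

```text
time: 11.95
eef_pos: [0.4832, -0.0376, 0.2182]
eef_rot: [-2.934, -0.266, -0.917]
contact_force: [0.1, 0.3, -0.2]
gripper_width: 0.0007
finger_force: 0.0
```

```bash
python3 - <<'E'
from h import *
press(.07)
E
```

```text
t 11.95 d [-0.   -0.09  7.95] a [ 0.1  0.3 -0.4] | pos [ 0.4832 -0.0376  0.2182] F [ 0.1  0.3 -0.2] w 0.0007 ff 0.0 q [ 0.27 -0.06 -0.87  0.32 -0.16  1.18]
```

Joint 5 is at its limit (-0.16) here. I'll fit a quick kinematic model from the recorded poses to pick a press tilt that is reachable and still clears the wire.

```bash
cat > kin.py <<'E'
from h import *
from scipy.optimize import least_squares
Ry=lambda a:Rn.from_euler('y',a); Rx=lambda a:Rn.from_euler('x',a); Rz=lambda a:Rn.from_euler('z',a)
def fk(q,g):
    a1,h,L1,ez,L2,d,lat=g
    B=Rz(q[0]); U=B*Ry(q[1]); p=B.apply([a1,lat,h])+U.apply([0,0,L1]); F=B*Ry(q[1]-q[2])  # forearm x axis
    p=p+F.apply([L2,0,ez]); T=F*Rx(q[3])*Ry(-q[4])*Rx(q[5]); return p+T.apply([d,0,0]),T.apply([1,0,0])
D=[((1.3796,.3856,.0066,0,-1.194,-.259),(.2715,.5623,.2435)),((.70,.01,-.46,0,-1.10,-.34),(.395,.1238,.2475)),((-.3,.38,.01,0,-1.2,-.13),(.529,-.3284,.2482)),((-.29,.44,-.13,0,-1.0,.56),(.5235,-.3235,.1573)),((-.3,.53,-.2,0,-.835,.57),(.5258,-.3296,.081)),((-.3,.36,.03,0,-1.23,.57),(.5263,-.3296,.2666)),((.52,.33,-.04,0,-1.21,-.33),(.5792,.1456,.259)),((.51,.41,-.18,0,-.97,-.33),(.5826,.1451,.1592)),((.52,.47,-.24,0,-.86,-.33),(.5795,.1459,.1037)),((.52,.31,.02,0,-1.28,-.33),(.581,.1474,.2949)),
((.35,-.28,-.77,.25,-.55,1.08),(.4238,-.0479,.297)),((.27,-.06,-.87,.32,-.16,1.18),(.4832,-.0376,.2182))]
r=least_squares(lambda g:np.concatenate([fk(q,g)[0]-p for q,p in D]),[0,.4,.4,0,.35,.25,-.16]);G=r.x
LO=np.array([-3.14,-1.21,-1.07,-3.16,-2.99]);HI=np.array([3.14,2.06,1.41,2.05,-.16])
def ik(p,z,q0):
    s=least_squares(lambda q:np.r_[(fk(np.r_[q,0],G)[0]-p)*5,fk(np.r_[q,0],G)[1]-z],np.clip(q0,LO+.01,HI-.01),bounds=(LO,HI));return s.x,np.sqrt(2*s.cost)
if __name__=='__main__':
    print(G.round(3),np.abs(r.fun).max().round(4),[fk(q,G)[1].round(3).tolist() for q,_ in D[-2:]],(-N).round(3))
    for up in(35,30,27,25,22):
      for lat in (0,10,-10):
        z=Z.apply(Rn.from_euler('x',lat,degrees=True).apply([np.sin(np.radians(up)),0,-np.cos(np.radians(up))]))
        for s in(.09,0):
            q,e=ik(KEY-z*(s+.022),z,[.27,0,-.8,.1,-.3]);print(up,lat,s,q.round(2),round(e,4))
E
python3 kin.py
```

```text
[ 0.019  0.202  0.565 -0.004  0.402  0.329 -0.168] 0.0624 [[0.438, 0.298, -0.848], [0.537, 0.201, -0.819]] [ 0.563  0.107 -0.819]
35 0 0.09 [ 0.38  0.06 -0.87 -1.24 -0.16] 0.0469
35 0 0 [ 0.3   0.32 -0.86 -2.85 -0.23] 0.0
35 10 0.09 [ 0.12  0.13 -0.82  1.51 -0.18] 0.0
35 10 0 [ 0.14  0.35 -0.76  2.05 -0.22] 0.0573
35 -10 0.09 [ 0.54  0.05 -0.92 -1.41 -0.34] 0.0
35 -10 0 [ 0.45  0.32 -0.9  -2.2  -0.36] 0.0
30 0 0.09 [ 0.31  0.08 -0.77 -0.31 -0.2 ] 0.0
30 0 0 [ 0.32  0.32 -0.83 -2.55 -0.16] 0.048
30 10 0.09 [ 0.12  0.14 -0.72  0.79 -0.26] 0.0
30 10 0 [ 0.16  0.35 -0.74  1.81 -0.17] 0.0
30 -10 0.09 [ 0.51  0.06 -0.82 -0.96 -0.38] 0.0
30 -10 0 [ 0.44  0.31 -0.82 -1.7  -0.27] 0.0
27 0 0.09 [ 0.3   0.1  -0.71 -0.18 -0.29] 0.0
27 0 0 [ 0.3   0.31 -0.69 -0.41 -0.16] 0.0515
27 10 0.09 [ 0.12  0.16 -0.66  0.6  -0.34] 0.0
27 10 0 [ 0.16  0.35 -0.69  1.24 -0.18] 0.0
27 -10 0.09 [ 0.5   0.08 -0.76 -0.76 -0.43] 0.0
27 -10 0 [ 0.43  0.31 -0.77 -1.34 -0.27] 0.0
25 0 0.09 [ 0.3   0.11 -0.67 -0.14 -0.35] 0.0
25 0 0 [ 0.29  0.32 -0.69 -0.29 -0.16] 0.0193
25 10 0.09 [ 0.11  0.17 -0.62  0.51 -0.39] 0.0
25 10 0 [ 0.15  0.35 -0.66  0.96 -0.21] 0.0
25 -10 0.09 [ 0.49  0.09 -0.72 -0.66 -0.47] 0.0
25 -10 0 [ 0.43  0.31 -0.74 -1.12 -0.28] 0.0
22 0 0.09 [ 0.29  0.13 -0.62 -0.09 -0.44] 0.0
22 0 0 [ 0.28  0.32 -0.65 -0.17 -0.21] 0.0
22 10 0.09 [ 0.11  0.19 -0.57  0.42 -0.48] 0.0
22 10 0 [ 0.15  0.36 -0.61  0.69 -0.28] 0.0
22 -10 0.09 [ 0.48  0.11 -0.66 -0.54 -0.53] 0.0
22 -10 0 [ 0.42  0.32 -0.69 -0.85 -0.33] 0.0
```

```bash
sed -i 's/Rx(q\[3\])/Rx(-q[3])/' kin.py; sed -i 's/    print(G.round/    print(np.abs(r.fun.reshape(-1,3)).max(1).round(3));print(G.round/' kin.py; python3 kin.py | head -14; python3 kin.py | tail -9
```

```text
[0.002 0.009 0.002 0.005 0.005 0.003 0.004 0.003 0.005 0.003 0.017 0.011]
[ 0.002  0.234  0.592 -0.016  0.416  0.37  -0.157] 0.0174 [[0.527, 0.055, -0.848], [0.564, 0.104, -0.819]] [ 0.563  0.107 -0.819]
35 0 0.09 [ 0.37  0.08 -0.93  1.92 -0.16] 0.052
35 0 0 [ 0.35  0.3  -0.82  2.05 -0.16] 0.1001
35 10 0.09 [ 0.06  0.15 -0.82 -1.59 -0.21] 0.0
35 10 0 [ 0.12  0.37 -0.83 -2.46 -0.3 ] 0.0
35 -10 0.09 [ 0.55  0.06 -0.94  1.49 -0.35] 0.0
35 -10 0 [ 0.47  0.32 -0.89  2.05 -0.35] 0.0386
30 0 0.09 [ 0.28  0.09 -0.78  0.27 -0.18] 0.0
30 0 0 [ 0.35  0.31 -0.82  2.05 -0.16] 0.0645
30 10 0.09 [ 0.06  0.16 -0.72 -0.88 -0.28] 0.0
30 10 0 [ 0.11  0.35 -0.74 -1.81 -0.19] 0.0
30 -10 0.09 [ 0.52  0.07 -0.83  1.   -0.37] 0.0
30 -10 0 [ 0.44  0.31 -0.83  1.78 -0.28] 0.0
25 10 0 [ 0.11  0.36 -0.66 -1.   -0.23] 0.0
25 -10 0.09 [ 0.49  0.1  -0.73  0.68 -0.46] 0.0
25 -10 0 [ 0.43  0.31 -0.75  1.15 -0.28] 0.0
22 0 0.09 [ 0.27  0.13 -0.62  0.07 -0.43] 0.0
22 0 0 [ 0.26  0.32 -0.66  0.13 -0.21] 0.0
22 10 0.09 [ 0.07  0.19 -0.57 -0.45 -0.49] 0.0
22 10 0 [ 0.11  0.36 -0.61 -0.72 -0.29] 0.0
22 -10 0.09 [ 0.48  0.12 -0.67  0.55 -0.52] 0.0
22 -10 0 [ 0.42  0.32 -0.7   0.87 -0.32] 0.0
```

```bash
cat > ik6.py <<'E'
from kin import *
LO6=np.r_[LO,-3.1];HI6=np.r_[HI,3.1]
def fk6(q):
    a1,h,L1,ez,L2,d,lat=G;B=Rz(q[0]);F=B*Ry(q[1]-q[2]);T=(F*Rx(-q[3])*Ry(-q[4])*Rx(-q[5])).as_matrix()
    p=B.apply([a1,lat,h])+(B*Ry(q[1])).apply([0,0,L1])+F.apply([L2,0,ez])+T[:,0]*d
    return p,np.c_[-T[:,1],-T[:,2],T[:,0]]
def ik6(p,R,q0):
    M=R.as_matrix();f=lambda q:np.r_[(fk6(q)[0]-p)*5,(fk6(q)[1]-M).ravel()]
    s=least_squares(f,np.clip(q0,LO6+.005,HI6-.005),bounds=(LO6,HI6));return s.x,np.sqrt(2*s.cost)
def pose(s,up,lat,spin,off=(0,0)):
    # up: tilt from vertical (35=normal); lat: lateral; spin about tool z; off: (right along -det y, downslope) shift of tips, m
    z=Rn.from_euler('x',lat,degrees=True).apply([np.sin(np.radians(up)),0,-np.cos(np.radians(up))])
    y=np.array([0,-1,0])-z*z.dot([0,-1,0]);y/=np.linalg.norm(y)
    R=Z*Rn.from_matrix(np.c_[np.cross(y,z),y,z])*Rn.from_euler('z',spin,degrees=True)
    k=KEY+Z.apply([-off[1]*.819,-off[0],-off[1]*.574]);return k-R.apply([0,0,1])*(s+.022),R
E
python3 - <<'E'
from ik6 import *
for q,p in D[-2:]: print((fk6(q)[0]-p).round(3),Rn.from_matrix(fk6(q)[1]).as_rotvec().round(3))
o=manip.get_obs()
for up in (35,30):
 for lat in(10,-10):
  for spin in(90,-90):
    q=np.array(o['joint_pos']);q[4]-=.3
    print(up,lat,spin)
    for s in(.25,.2,.15,.1,.05,0):
        q,e=ik6(*pose(s,up,lat,spin),q);print('   ',s,q.round(2),round(e,3))
E
```

```text
[ 0.011 -0.012 -0.017] [-2.975 -0.055 -0.85 ]
[ 0.    -0.011 -0.008] [-2.933 -0.264 -0.924]
35 10 90
    0.25 [-0.08 -0.18 -0.7  -0.58 -0.56  0.74] 0.0
    0.2 [-0.03 -0.09 -0.75 -0.7  -0.42  0.84] 0.0
    0.15 [ 0.02  0.01 -0.79 -0.96 -0.29  1.08] 0.0
    0.1 [ 0.06  0.13 -0.82 -1.46 -0.22  1.57] 0.0
    0.05 [ 0.09  0.25 -0.83 -2.07 -0.23  2.17] 0.0
    0 [ 0.12  0.37 -0.83 -2.46 -0.3   2.54] 0.0
35 10 -90
    0.25 [ 0.21 -0.3  -0.77 -0.   -0.48  3.1 ] 0.205
    0.2 [ 0.22 -0.19 -0.82 -0.   -0.32  3.1 ] 0.192
    0.15 [ 0.23 -0.06 -0.85 -0.   -0.16  3.1 ] 0.18
    0.1 [ 0.24  0.05 -0.8  -0.   -0.16  3.1 ] 0.202
    0.05 [ 0.24  0.17 -0.75 -0.01 -0.16  3.1 ] 0.257
    0 [ 0.25  0.28 -0.68 -0.01 -0.16  3.1 ] 0.317
35 -10 90
    0.25 [ 0.91 -0.45 -0.84  0.67 -0.91 -1.12] 0.0
    0.2 [ 0.76 -0.29 -0.89  0.77 -0.66 -1.16] 0.0
    0.15 [ 0.65 -0.13 -0.92  1.   -0.47 -1.34] 0.0
    0.1 [ 0.57  0.03 -0.94  1.39 -0.36 -1.71] 0.0
    0.05 [ 0.5   0.19 -0.94  1.89 -0.34 -2.18] 0.0
    0 [ 0.47  0.32 -0.89  2.05 -0.35 -2.32] 0.052
35 -10 -90
    0.25 [ 0.91 -0.45 -0.84  0.67 -0.91  2.02] 0.0
 
[... 806 characters left out ...]
74 -0.02 -0.16  3.1 ] 0.196
    0 [ 0.25  0.3  -0.68 -0.02 -0.16  3.1 ] 0.237
30 -10 90
    0.25 [ 0.76 -0.33 -0.71  0.54 -0.89 -0.89] 0.0
    0.2 [ 0.67 -0.22 -0.76  0.6  -0.7  -0.92] 0.0
    0.15 [ 0.59 -0.09 -0.8   0.72 -0.53 -1.01] 0.0
    0.1 [ 0.53  0.04 -0.83  0.94 -0.39 -1.21] 0.0
    0.05 [ 0.48  0.18 -0.84  1.31 -0.3  -1.56] 0.0
    0 [ 0.44  0.31 -0.83  1.78 -0.28 -2.01] 0.0
30 -10 -90
    0.25 [ 0.76 -0.33 -0.71  0.54 -0.89  2.25] 0.0
    0.2 [ 0.67 -0.22 -0.76  0.6  -0.7   2.22] 0.0
    0.15 [ 0.59 -0.09 -0.8   0.72 -0.53  2.13] 0.0
    0.1 [ 0.53  0.04 -0.83  0.94 -0.39  1.93] 0.0
    0.05 [ 0.48  0.18 -0.84  1.31 -0.3   1.58] 0.0
    0 [ 0.44  0.31 -0.83  1.78 -0.28  1.13] 0.0
```

```bash
python3 - <<'E'
from ik6 import *
go(*pose(.22,35,10,90,(-.006,0)))
q=[-.03,-.09,-.75,-.7,-.42,.84]
for s in(.22,.12,.06,.03,.0016,-.003):
    p,R=pose(s,35,10,90,(-.006,0));q,e=ik6(p,R,q);print(s,p.round(4),q.round(2),round(e,3))
E
```

```text
t 11.95 d [-0.22  2.78 -6.8 ] a [ 7.  -6.  89.4] | pos [ 0.4832 -0.0376  0.2182] F [ 0.1  0.3 -0.2] w 0.0007 ff 0.0 q [ 0.27 -0.06 -0.87  0.32 -0.16  1.18]
0.22 [ 0.4484 -0.0724  0.2727] [-0.03 -0.14 -0.74 -0.62 -0.46  0.75] 0.0
0.12 [ 0.502  -0.0477  0.1921] [ 0.06  0.07 -0.82 -1.23 -0.23  1.33] 0.0
0.06 [ 0.5343 -0.0329  0.1436] [ 0.1   0.22 -0.84 -2.01 -0.21  2.09] 0.0
0.03 [ 0.5504 -0.0254  0.1194] [ 0.12  0.29 -0.84 -2.31 -0.25  2.38] 0.0
0.0016 [ 0.5656 -0.0184  0.0965] [ 0.13  0.36 -0.83 -2.49 -0.29  2.56] 0.0
-0.003 [ 0.5681 -0.0173  0.0928] [ 0.13  0.37 -0.83 -2.52 -0.3   2.58] 0.0
```

Request:
arm_command(
  plan=[
    {"dx":0,"dy":0,"dz":-4,"ax":0,"ay":0,"az":0,"claw":1},
    {"dx":0,"dy":0,"dz":-8,"ax":0,"ay":0,"az":0,"claw":1},
    {"dx":-0.2,"dy":2.8,"dz":-6.8,"ax":7,"ay":-6,"az":89.4,"claw":1},
    {"dx":-0.2,"dy":2.8,"dz":-6.8,"ax":7,"ay":-6,"az":89.4,"claw":1},
    {"dx":-0.2,"dy":2.8,"dz":-6.8,"ax":7,"ay":-6,"az":89.4,"claw":1},
    {"dx":-0.2,"dy":2.8,"dz":-6.8,"ax":7,"ay":-6,"az":89.4,"claw":1},
    {"dx":-0.2,"dy":2.8,"dz":-6.8,"ax":7,"ay":-6,"az":89.4,"claw":1},
    {"dx":-0.2,"dy":2.8,"dz":-6.8,"ax":7,"ay":-6,"az":89.4,"claw":1},
    {"dx":-0.2,"dy":2.8,"dz":-6.8,"ax":7,"ay":-6,"az":89.4,"claw":1},
    {"dx":-0.2,"dy":2.8,"dz":-6.8,"ax":7,"ay":-6,"az":89.4,"claw":1},
    {"dx":-0.2,"dy":2.8,"dz":-6.8,"ax":7,"ay":-6,"az":89.4,"claw":1},
    {"dx":-0.2,"dy":2.8,"dz":-6.8,"ax":7,"ay":-6,"az":89.4,"claw":1},
  ],
)

```text
time: 12.95
eef_pos: [0.4496, -0.0717, 0.2777]
eef_rot: [-2.268, 1.285, -0.512]
contact_force: [-0.6, 0.2, 0.2]
gripper_width: 0.0005
finger_force: 0.0
```

```bash
python3 - <<'E'
from ik6 import *
go(*pose(.22,35,10,90,(-.006,0)))
E
```

```text
t 12.95 d [-0.04  0.4   0.32] a [ 0.8 -1.3 17.9] | pos [ 0.4496 -0.0717  0.2777] F [-0.6  0.2  0.2] w 0.0005 ff 0.0 q [ 0.05 -0.14 -0.53 -0.34 -0.62  0.71]
```

Request:
arm_command(
  plan=[
    {"dx":0,"dy":0.4,"dz":0.3,"ax":0.8,"ay":-1.3,"az":17.9,"claw":1},
    {"dx":0,"dy":0.4,"dz":0.3,"ax":0.8,"ay":-1.3,"az":17.9,"claw":1},
    {"dx":0,"dy":0.4,"dz":0.3,"ax":0.8,"ay":-1.3,"az":17.9,"claw":1},
    {"dx":0,"dy":0.4,"dz":0.3,"ax":0.8,"ay":-1.3,"az":17.9,"claw":1},
    {"dx":0,"dy":0.4,"dz":0.3,"ax":0.8,"ay":-1.3,"az":17.9,"claw":1},
  ],
)

```text
time: 13.37
eef_pos: [0.4483, -0.0732, 0.2724]
eef_rot: [-2.011, 1.576, -0.381]
contact_force: [0.1, -0.3, 0.4]
gripper_width: 0.0005
finger_force: 0.0
```

```bash
python3 - <<'E'
from ik6 import *
go(*pose(.12,35,10,90,(-.006,0)))
E
```

```text
t 13.37 d [-0.09 -0.05  9.99] a [ 0.1 -0.   0.5] | pos [ 0.4483 -0.0732  0.2724] F [ 0.1 -0.3  0.4] w 0.0005 ff 0.0 q [ 0.01 -0.13 -0.51 -0.42 -0.64  0.5 ]
```

Request:
arm_command(
  plan=[
    {"dx":0,"dy":0,"dz":2.5,"ax":0,"ay":0,"az":0.5,"claw":1},
    {"dx":0,"dy":0,"dz":5,"ax":0,"ay":0,"az":0.5,"claw":1},
    {"dx":0,"dy":0,"dz":7.5,"ax":0,"ay":0,"az":0.5,"claw":1},
    {"dx":-0.1,"dy":0,"dz":10,"ax":0,"ay":0,"az":0.5,"claw":1},
    {"dx":-0.1,"dy":0,"dz":10,"ax":0,"ay":0,"az":0.5,"claw":1},
    {"dx":-0.1,"dy":0,"dz":10,"ax":0,"ay":0,"az":0.5,"claw":1},
  ],
)

```text
time: 13.87
eef_pos: [0.5012, -0.0473, 0.1896]
eef_rot: [-2.007, 1.586, -0.373]
contact_force: [-0.5, 0.1, 0.2]
gripper_width: 0.0007
finger_force: 0.0
```

```bash
python3 - <<'E'
from ik6 import *
go(*pose(.06,35,10,90,(-.006,0)))
E
```

```text
t 13.87 d [ 0.03 -0.25  5.83] a [ 0.4  0.  -0.1] | pos [ 0.5012 -0.0473  0.1896] F [-0.5  0.1  0.2] w 0.0007 ff 0.0 q [ 0.06  0.07 -0.53 -0.53 -0.44  0.6 ]
```

Request:
arm_command(
  plan=[
    {"dx":0,"dy":-0.2,"dz":2,"ax":0.4,"ay":0,"az":0,"claw":1},
    {"dx":0,"dy":-0.2,"dz":4,"ax":0.4,"ay":0,"az":0,"claw":1},
    {"dx":0,"dy":-0.2,"dz":5.8,"ax":0.4,"ay":0,"az":0,"claw":1},
    {"dx":0,"dy":-0.2,"dz":5.8,"ax":0.4,"ay":0,"az":0,"claw":1},
    {"dx":0,"dy":-0.2,"dz":5.8,"ax":0.4,"ay":0,"az":0,"claw":1},
  ],
)

```text
time: 14.28
eef_pos: [0.5338, -0.0334, 0.1453]
eef_rot: [-1.999, 1.583, -0.38]
contact_force: [-0.2, 0.6, 1.0]
gripper_width: 0.0003
finger_force: 0.0
```

```bash
python3 - <<'E'
from ik6 import *
from fit import proj
o=manip.get_obs(); go(*pose(.03,35,10,90,(-.006,0)))
tip=o['eef_pos']+Rn.from_rotvec(o['eef_rot']).apply([0,0,.022])
for n in('scene','side'): snap(n,n+'5.png')
d=snap('wrist','w5.png')
ims=[]
for n,c0 in(('scene',(240,155)),('side',(225,150))):
    f=400/110; ims.append(cv2.resize(cv2.imread(f'pics/{n}5.png')[c0[1]:c0[1]+110,c0[0]:c0[0]+110],(400,400),interpolation=cv2.INTER_CUBIC))
    print(n,'tip',((proj(n,tip)[0]-c0)*f).round(),'key',((proj(n,KEY)[0]-c0)*f).round())
w=cv2.resize(cv2.imread('pics/w5.png')[130:330,70:490],(420,200));print('w key',wproj(d,KEY)-[70,130],'tip',wproj(d,tip)-[70,130])
cv2.imwrite('pics/m5.png',np.vstack([np.hstack(ims),np.hstack([w,np.zeros((200,380,3),np.uint8)])]))
E
```

```text
t 14.28 d [-0.02  0.06  3.17] a [-0.1 -0.  -0.1] | pos [ 0.5338 -0.0334  0.1453] F [-0.2  0.6  1. ] w 0.0003 ff 0.0 q [ 0.06  0.19 -0.49 -0.65 -0.36  0.73]
scene tip [101. 225.] key [151. 283.]
side tip [165. 242.] key [206. 279.]
w key [205.8257389   84.58996266] tip [205.07938619 125.05278247]
```

View pics/m5.png

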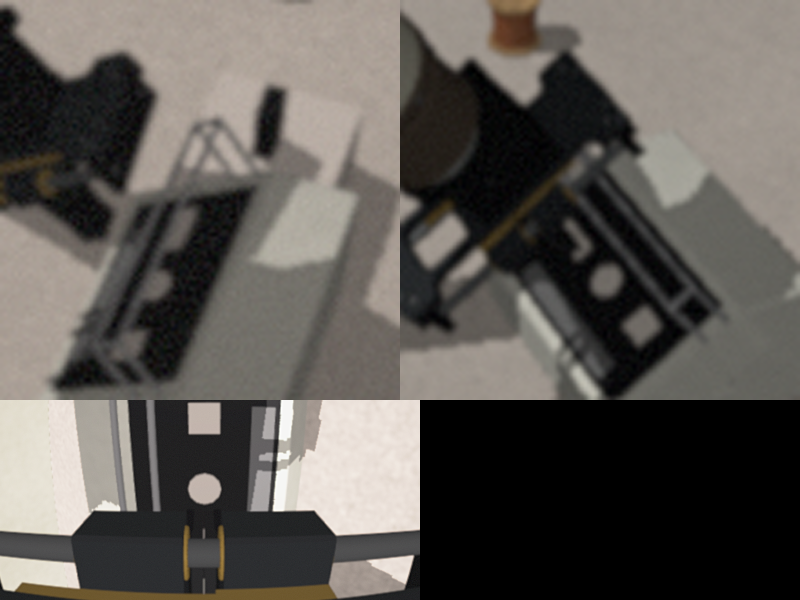

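The pin stands seated in the well. The wrist view shows the round key at crop (205,89), in line with the fingers at column 204, and the wires at columns 118 and 152, clear to the left. I'll go in.

Request:
arm_command(
  plan=[
    {"dx":0,"dy":0,"dz":1,"ax":0,"ay":0,"az":0,"claw":1},
    {"dx":0,"dy":0,"dz":2,"ax":0,"ay":0,"az":0,"claw":1},
    {"dx":0,"dy":0,"dz":3,"ax":0,"ay":0,"az":0,"claw":1},
    {"dx":0,"dy":0,"dz":4,"ax":0,"ay":0,"az":0,"claw":1},
    {"dx":0,"dy":0,"dz":5,"ax":0,"ay":0,"az":0,"claw":1},
    {"dx":0,"dy":0,"dz":5.2,"ax":0,"ay":0,"az":0,"claw":1},
    {"dx":0,"dy":0,"dz":5.2,"ax":0,"ay":0,"az":0,"claw":1},
  ],
)

```text
time: 15.02
eef_pos: [0.5618, -0.0203, 0.1013]
eef_rot: [-2.0, 1.586, -0.377]
contact_force: [-0.3, 0.9, 0.5]
gripper_width: 0.0007
finger_force: 0.0
```

```bash
python3 - <<'E'
from ik6 import *
go(*pose(.0016,35,10,90,(-.006,0)))
E
```

```text
t 15.02 d [-0.02 -0.06  0.63] a [ 0.   0.  -0.2] | pos [ 0.5618 -0.0203  0.1013] F [-0.3  0.9  0.5] w 0.0007 ff 0.0 q [ 0.06  0.31 -0.44 -0.78 -0.31  0.86]
```

Request:
arm_command(
  plan=[
    {"dx":0,"dy":0,"dz":0.15,"ax":0,"ay":0,"az":0,"claw":1},
    {"dx":0,"dy":0,"dz":0.3,"ax":0,"ay":0,"az":0,"claw":1},
    {"dx":0,"dy":0,"dz":0.45,"ax":0,"ay":0,"az":0,"claw":1},
    {"dx":0,"dy":0,"dz":0.6,"ax":0,"ay":0,"az":0,"claw":1},
    {"dx":0,"dy":0,"dz":0.6,"ax":0,"ay":0,"az":0,"claw":1},
  ],
)

```text
time: 15.43
eef_pos: [0.565, -0.0188, 0.0976]
eef_rot: [-1.999, 1.584, -0.379]
contact_force: [-0.6, -0.0, -0.3]
gripper_width: 0.0007
finger_force: 0.0
```

Request:
arm_command(
  plan=[
    {"dx":0,"dy":0,"dz":0.1,"ax":0,"ay":0,"az":0,"claw":1},
    {"dx":0,"dy":0,"dz":0.2,"ax":0,"ay":0,"az":0,"claw":1},
    {"dx":0,"dy":0,"dz":0.25,"ax":0,"ay":0,"az":0,"claw":1},
    {"dx":0,"dy":0,"dz":0.25,"ax":0,"ay":0,"az":0,"claw":1},
  ],
)

```text
time: 15.77
eef_pos: [0.5663, -0.0183, 0.0957]
eef_rot: [-1.999, 1.584, -0.379]
contact_force: [-1.3, -0.4, 2.0]
gripper_width: 0.0006
finger_force: 1.0
```

Contact is beginning (about 2 N). I'll press on.

Request:
arm_command(
  plan=[
    {"dx":0,"dy":0,"dz":0.1,"ax":0,"ay":0,"az":0,"claw":1},
    {"dx":0,"dy":0,"dz":0.2,"ax":0,"ay":0,"az":0,"claw":1},
    {"dx":0,"dy":0,"dz":0.2,"ax":0,"ay":0,"az":0,"claw":1},
  ],
)

```text
time: 16.02
eef_pos: [0.567, -0.0181, 0.0947]
eef_rot: [-1.999, 1.584, -0.38]
contact_force: [-6.0, -2.0, 8.6]
gripper_width: 0.0004
finger_force: 5.3
```

About 10 N, bottoming out. A touch more, then hold.

Request:
arm_command(
  plan=[
    {"dx":0,"dy":0,"dz":0.08,"ax":0,"ay":0,"az":0,"claw":1},
    {"dx":0,"dy":0,"dz":0.08,"ax":0,"ay":0,"az":0,"claw":1},
    {"dx":0,"dy":0,"dz":0.08,"ax":0,"ay":0,"az":0,"claw":1},
    {"dx":0,"dy":0,"dz":0.08,"ax":0,"ay":0,"az":0,"claw":1},
    {"dx":0,"dy":0,"dz":0.08,"ax":0,"ay":0,"az":0,"claw":1},
    {"dx":0,"dy":0,"dz":0.08,"ax":0,"ay":0,"az":0,"claw":1},
    {"dx":0,"dy":0,"dz":0.08,"ax":0,"ay":0,"az":0,"claw":1},
    {"dx":0,"dy":0,"dz":0.08,"ax":0,"ay":0,"az":0,"claw":1},
    {"dx":0,"dy":0,"dz":0.08,"ax":0,"ay":0,"az":0,"claw":1},
    {"dx":0,"dy":0,"dz":0.08,"ax":0,"ay":0,"az":0,"claw":1},
    {"dx":0,"dy":0,"dz":0.08,"ax":0,"ay":0,"az":0,"claw":1},
    {"dx":0,"dy":0,"dz":0.08,"ax":0,"ay":0,"az":0,"claw":1},
  ],
)

```text
time: 17.02
eef_pos: [0.5671, -0.0181, 0.0945]
eef_rot: [-1.999, 1.583, -0.38]
contact_force: [-11.3, -3.1, 13.5]
gripper_width: 0.0003
finger_force: 8.4
```

Request:
arm_command(
  plan=[
    {"dx":0,"dy":0,"dz":0,"ax":0,"ay":0,"az":0,"claw":1},
    {"dx":0,"dy":0,"dz":0,"ax":0,"ay":0,"az":0,"claw":1},
    {"dx":0,"dy":0,"dz":0,"ax":0,"ay":0,"az":0,"claw":1},
    {"dx":0,"dy":0,"dz":0,"ax":0,"ay":0,"az":0,"claw":1},
  ],
)

```text
time: 17.35
eef_pos: [0.5671, -0.0181, 0.0945]
eef_rot: [-1.999, 1.583, -0.38]
contact_force: [-9.8, -3.9, 12.6]
gripper_width: 0.0004
finger_force: 8.4
```

It held firmly at about 17 N with no further travel. Backing away along the tool axis.

Request:
arm_command(
  plan=[
    {"dx":0,"dy":0,"dz":-1,"ax":0,"ay":0,"az":0,"claw":1},
    {"dx":0,"dy":0,"dz":-3,"ax":0,"ay":0,"az":0,"claw":1},
    {"dx":0,"dy":0,"dz":-6,"ax":0,"ay":0,"az":0,"claw":1},
    {"dx":0,"dy":0,"dz":-9,"ax":0,"ay":0,"az":0,"claw":1},
    {"dx":0,"dy":0,"dz":-12,"ax":0,"ay":0,"az":0,"claw":1},
    {"dx":0,"dy":0,"dz":-15,"ax":0,"ay":0,"az":0,"claw":1},
    {"dx":0,"dy":0,"dz":-18,"ax":0,"ay":0,"az":0,"claw":1},
    {"dx":0,"dy":0,"dz":-18,"ax":0,"ay":0,"az":0,"claw":1},
    {"dx":0,"dy":0,"dz":-18,"ax":0,"ay":0,"az":0,"claw":1},
  ],
)

```text
time: 18.1
eef_pos: [0.4708, -0.0621, 0.2401]
eef_rot: [-1.996, 1.582, -0.383]
contact_force: [-0.2, -0.7, -0.1]
gripper_width: 0.0002
finger_force: 0.0
```

```bash
python3 - <<'E'
from ik6 import *
from fit import proj
go(*pose(.18,35,10,90))
# dark pin grip extent around the well, scene camera: compare with seated prediction
d=snap('scene','s6.png');g=cv2.cvtColor(d['img'],cv2.COLOR_RGB2GRAY)
b,t=proj('scene',[.5800,.1455,.060])[0],proj('scene',[.58,.1455,.110])[0];print('seated pred base/top',b,t)
x,y=((b+t)/2).astype(int);m=(g[y-22:y+23,x-14:x+15]<45).astype('uint8')
n,l,s,c=cv2.connectedComponentsWithStats(m);k=[(v.tolist(),cc.round(1).tolist()) for v,cc in zip(s[1:],c[1:])];print((x-14,y-22),k)
E
```

```text
t 18.1 d [ 0.6   0.06 -0.18] a [-0.3 -0.  -0.1] | pos [ 0.4708 -0.0621  0.2401] F [-0.2 -0.7 -0.1] w 0.0002 ff 0.0 q [ 0.03 -0.05 -0.53 -0.46 -0.54  0.52]
seated pred base/top [313.26046463 194.63946681] [314.81549279 181.78568123]
(np.int64(300), np.int64(166)) [([11, 14, 6, 18, 76], [13.6, 22.7]), ([0, 42, 8, 3, 19], [3.7, 43.2])]
```

```bash
python3 -c "
from cell import manip
print(manip.sign_off())"
```

```text
the job is handed in; nothing more can be done
None
```

The test pin is fully home and upright in the check well, then the round key was pressed to its stop at about 17 N and held for over a second. The arm was clear of everything when I handed the job in at about 18 s, with no verdict returned.

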